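# Clamp the orange-lidded wax canister

### The arm

A 6-joint arm with a two-finger parallel gripper is mounted at the origin on the work surface. World frame = base frame: x ahead of the robot, y to its left, z up, the work surface at z = 0. Lengths are in mm, angles in rad, forces in N, time in s.
With the tool pointing down it reaches from about 400 to 925 mm from the base axis. Payload 12.5 kg.
Tool frame: the origin (TCP) lies on the centre line of the jaws, within the pads' length; the fingertips stand 19 mm ahead of it and the grasp point (between the pads) is the TCP; y points along the fingers, x is the direction in which the jaws open and shut, and the axes are right-handed (so a half turn about y gives the same grasp; the last joint's range is limited). The gripper opens to 95 mm and grips with 3 to 60 N. Pads are 20 mm wide; open, the fingers measure 119 mm over their backs; the gripper's body (75 mm by 180 mm) begins 59 mm behind the grasp point.
Start: joints at [1.016, 0.491, 1.559, -0, 1.092, -0.106], TCP at [271.164, 563.13, 233.661] pointing down, gripper open.
Joint ranges: [-3.1, 3.1], [-0.84, 2.19], [0.05, 2.79], [-1.13, 4.28], [0.06, 2.93], [-2.69, 2.69]. Speed limits (rad/s): [2.22, 2.22, 2.79, 3.14, 3.14, 3.14].

### API

Orientations are given as [roll, pitch, yaw] about the fixed x, y, z axes, in that order (R = Rz(yaw) Ry(pitch) Rx(roll)).
In Python, from cell import env gives the robot as it stands. The module is installed in compiled form; this text tells all that it offers.
- The arm moves only by the tool move_arm, never from a script. Its argument "rows" is a list of rows, each an object of numbers: "tx", "ty", "tz": the shift along the tool's x, y, z in cm; "rx", "ry", "rz": the turn, a rotation vector about the tool's x, y, z in rad; "grip": the opening in per cent of the stroke, from 0 (shut) to 100 (fully open). In form: [{"tx": .., "ty": .., "tz": .., "rx": .., "ry": .., "rz": .., "grip": ..}, ...]. A call has 1 to 10 rows; each row shifts and turns the commanded pose from where the row before left it, along the tool's axes as they then stand; what a row does not reach is not made up. A row lasts 1/12 s, in which the tool goes at most 41.7 mm and 7.16 degrees, less where a joint would pass 70% of its speed; a pose out of reach is approached as far as the arm can. A call is refused whole if a number of a shift passes 4.17 or a number of a turn 0.125, either way. A call with a gripper value outside its range is refused whole. The fingers move at their own pace and stop on an object; the grip force is fixed at half the most. Time passes only in rows, so rows that do not move let the fingers close. It gives the time, the measured TCP pose, the force and the opening at its end, in the units of the state.
- env.state(): the state, without advancing time (a new reading comes with each control period).
- env.read_camera(name): name is "side" or "top" or "wrist"; returns (picture, depth): 480x640x3 uint8, blue, green, red; 480x640 float32, mm along the optical axis (not along the pixel's ray), 0 where there is no reading.
- env.calibration(name): a dict with "vertical_fov" (degrees; the focal length in pixels is half the picture's height over the tangent of half this angle, whatever the lens; pixels are square), "cx", "cy" (the principal point, pixels), "eye" and "rotation" of the camera in the world. Camera axes: x right, y up, looking along -z (the intrinsics and any distortion apply to the point x, -y, -z); pixel columns grow to the right and rows downward; lengths in mm; the calibration is good to about 2 mm. A picture is of the moment at which its call begins: read the wrist's pose just before it. calibration takes no time and is no camera call; for the wrist camera it gives the pose at the moment of the call.
- env.job_done(): hands the job in, once; it reports no verdict.
The state is a dict: "t": time; "joints": joint angles; "qvel": joint speeds; "tau": joint torques, N m; "eef_pos": TCP position; "tcp_rot": TCP orientation; "ft_force": force on the tool from outside, world axes, zero at the start; "moment": the same for the moment, N m; "opening": opening from 0.0 (shut) to 1.0 (fully open).
Only numpy, scipy, OpenCV 4.12 (cv2) and the standard library are available. Lean on these libraries where they do the work, as an engineer would, in place of code of your own. Each camera call takes 0.05 s, during which the arm holds its last target.

### The job

On the surf-shed bench, shut the lid of the canister with the orange lid: push the lid fully down, then swing its wire bail up from the front and over the lid, past centre, until it lies fully home on top, and let go. Do not clamp the blue-lidded canister: its bail must stay undone at the front.

Things in the scene. Friction and masses are not known exactly. Their poses are not given: they have to be found in the camera images.
- can_orange: Grey clip-top canister with an ORANGE lid, bolted down. Body 130 (x) x 110 (y) x 100 mm tall; origin: centre of its underside, z up, front at its -x, roughly towards the robot (yaw within 0.45 rad); spring strut on its +y side out to y = 80 mm. Lid and bail figures below are in this frame. 0.25 to 0.5 m to its left or right stands its twin with a BLUE lid, also half open
- can_orange_lid (a joint): Orange lid's hinge, rad: 0 shut, grows as the front edge rises; starts 0.5 to 0.8 and stays where left. Lid: flat plate 134 x 114 x 9 mm, hinged along y at the back (x = +65, z = 100 mm), lid top at z = 109 mm when shut. About 3 N straight down, 70 mm in front of the hinge, shuts it. Shut it before the bail, which otherwise goes under it or jams
- can_orange_bail (a joint): Orange can's wire bail, rad: 0 level out of the front, 1.57 up, 2.618 home on the lid. Pivots along y at x = -55, z = 88 mm; arms 60 mm at y = +-66 mm; wooden roller 14 mm thick, 70 mm long in mid-bar: at 0 it is at x = -115, z = 88, home at x = -3, z = 118 mm. Spring: below about 1.75 it pushes back to 0 (about 5 N at the roller), beyond it snaps home and holds (5 N)
- can_blue_bail (a joint): The same wire bail on the otherwise identical canister with the BLUE lid; starts undone at 0 (level out of its front) and must stay undone
Not all that is in view belongs to the job. Leave any white look-alike of the part that bears can_blue_bail alone.

How it is judged (in metres and radians):
On the way, in this order (a step that is already met when the one before it is completed fails the run):
1. the orange lid is pushed shut while its bail is still undone (value of joint can_orange_lid below 0.12 rad and value of joint can_orange_bail below 1.2 rad), for 0.2 s.
2. the bail is swung over centre and home over the shut lid (value of joint can_orange_lid below 0.12 rad and value of joint can_orange_bail above 2.44 rad), for 0.2 s.
At the end, for the whole second after the job is handed in: the orange lid is shut to within 0.12 rad (about 7 degrees) and its bail lies over it within 10 degrees of fully home (joint above 2.44 rad), staying so by itself; the blue canister's bail is still undone (below 0.3 rad) (all of step 2 and value of joint can_blue_bail below 0.3 rad); the robot touches nothing.
It fails at once if the blue canister's bail is swung up over its lid (value of joint can_blue_bail above 1.5 rad).
It also fails if it takes over 53 s, if anything falls off the work surface, if the arm or the gripper's body presses on something with over 40 N, if the wrist force passes 120 N, or if a joint passes its speed limit or range.

## Working session

There is one attempt and no reset: what is moved stays moved. The work goes in short steps, Python scripts to look and compute and a tool call to move; the robot and the scene stay as the last step left them, time stands still between calls to the robot, and variables do not carry over. Pictures are saved under pics/ and viewed, and the job is handed in when it is done.

Besides the shell and the picture viewer there is one more tool, called after "Emit:" as name([rows], argument=value, ...), one row to a line, values as JSON. move_arm: Moves the arm, as the interface text tells. Its arguments: {"type":"object","properties":{"rows":{"type":"array"}},"required":["rows"]}

```bash
mkdir -p pics; ls; python3 - <<'E'
from cell import env
import cv2,numpy as np
s=env.state();print(s)
for n in("top","side"):
    im,d=env.read_camera(n);cv2.imwrite(f"pics/{n}0.png",im);np.save(f"{n}0.npy",d)
    print(n,env.calibration(n))
E
```

```text
pics
{'t': 0.0, 'joints': array([ 1.01640534e+00,  4.91528079e-01,  1.55944935e+00, -1.88602765e-05,
        1.09167780e+00, -1.05609114e-01]), 'qvel': array([0.00017416, 0.00126563, 0.00094159, 0.00065021, 0.00027941,
       0.00035853]), 'tau': array([-3.89075558e-04, -6.12653446e+01, -2.58172649e+01,  6.91817561e-02,
        4.83672868e-02, -1.88131025e-04]), 'eef_pos': array([271.04033078, 562.92855158, 233.08132365]), 'tcp_rot': array([-1.57070095e+00,  1.05841694e-03,  1.12202321e+00]), 'ft_force': array([-0.96275506, -0.04345412, -0.37476785]), 'moment': array([-0.01612763,  0.01644304, -0.06289464]), 'opening': 0.9981581104241005}
top {'vertical_fov': 56.112334746344004, 'cx': 315.72048102029635, 'cy': 237.4122324784787, 'eye': array([402.1070831 ,  16.23100797, 962.9970125 ]), 'rotation': array([ 0.10238833, -0.03194203, -1.58999365])}
side {'vertical_fov': 43.759676593140526, 'cx': 318.6408685254177, 'cy': 248.2252307700633, 'eye': array([-264.50981166, -219.53107208,  802.44344556]), 'rotation': array([ 0.858516  ,  0.00879799, -1.30352538])}
```

View pics/top0.png

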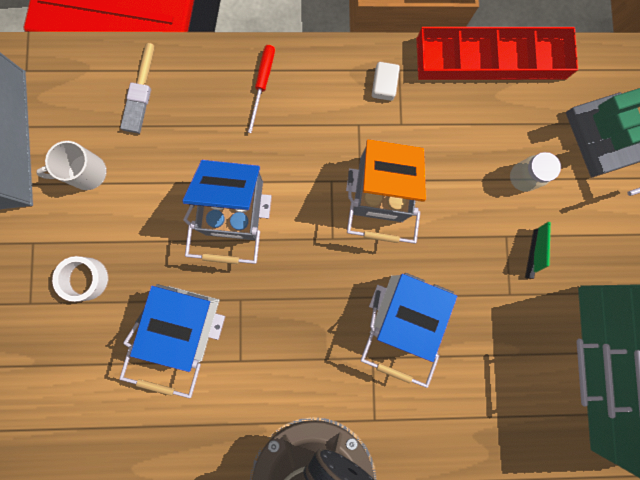

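View pics/side0.png

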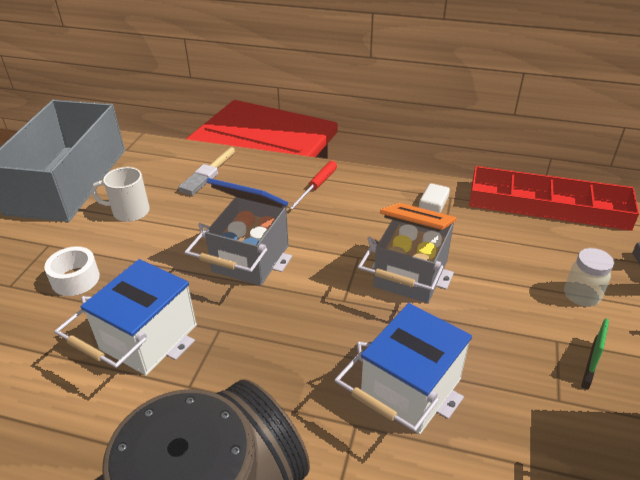

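The top view shows the orange lid at about (395,170) with its roller at about (383,237), and its grey blue-lidded twin at about (225,190). The two white-bodied blue-lidded cans nearest the robot are decoys. Next I'll measure the orange lid and roller using depth.

```bash
cat > h.py <<'E'
import numpy as np,cv2
from scipy.spatial.transform import Rotation as R
def cam(c):
    return 240/np.tan(np.radians(c["vertical_fov"])/2),c["cx"],c["cy"],np.array(c["eye"]),R.from_euler("xyz",c["rotation"]).as_matrix()
def pts(c,u,v,d):
    f,cx,cy,e,M=cam(c)
    p=np.stack([(u-cx)/f*d,-(v-cy)/f*d,-d],-1)
    return p@M.T+e
def plane(c,u,v,z):
    f,cx,cy,e,M=cam(c)
    r=M@np.array([(u-cx)/f,-(v-cy)/f,-1]); return e+r*(z-e[2])/r[2]
E
python3 - <<'E'
from h import *
from cell import env
for n in("top","side"):
    c=env.calibration(n);im=cv2.imread(f"pics/{n}0.png");d=np.load(f"{n}0.npy")
    hsv=cv2.cvtColor(im,cv2.COLOR_BGR2HSV)
    m=cv2.inRange(hsv,(8,200,150),(18,255,255))
    k,l,st,ce=cv2.connectedComponentsWithStats(m)
    i=1+np.argmax(st[1:,4]);print(n,st[i])
    mm=cv2.erode((l==i).astype(np.uint8),np.ones((3,3)))
    v,u=np.nonzero(mm);dd=d[v,u];ok=dd>0
    P=pts(c,u[ok],v[ok],dd[ok]);ctr=P.mean(0);U,S,V=np.linalg.svd(P-ctr,full_matrices=False);nn=V[2]*np.sign(V[2][2])
    print("lid ctr",ctr,"normal",nn,"tilt",np.arccos(nn[2]),"yaw",np.arctan2(-nn[1],-nn[0]),P.min(0),P.max(0),'rms',S[2]/len(P)**.5)
    cn=cv2.boxPoints(cv2.minAreaRect(np.argwhere(l==i)[:,::-1].astype(np.float32)));print(cn)
    # roller: yellowish wood near
    b=(355,225,425,248) if n=="top" else (368,262,425,292)
    x0,y0,x1,y1=b
    print("med depth",n)
    cr=cv2.resize(im[st[i][1]-15:y1+25,x0-40:x1+40],None,fx=5,fy=5,interpolation=cv2.INTER_NEAREST);cv2.imwrite(f"pics/{n}crop.png",cr[:600,:800]);print(cr.shape,x0-40,st[i][1]-15)
    mr=cv2.inRange(hsv,(12,90,150),(22,180,255));sub=np.zeros_like(mr);sub[y0:y1,x0:x1]=mr[y0:y1,x0:x1]
    v,u=np.nonzero(sub);dd=d[v,u];P=pts(c,u,v,dd);s=(P[:,2]>70)&(P[:,2]<125);P=P[s]
    if len(P)>5:
        q=P.mean(0);U,S,V=np.linalg.svd(P-q,full_matrices=False);print("roller",len(P),q,V[0],np.ptp((P-q)@V[0]))
E
```

```text
top [ 364  139   62   62 2813]
lid ctr [ 609.68012722 -161.10593923  144.21049683] normal [ 0.48142207 -0.08013798  0.87281767] tilt 0.5098501012940445 yaw 2.9766441325693695 [ 549.28779203 -223.21505257  107.70012141] [ 677.69741881 -100.51806234  176.15931271] rms 1.0780491758076602
[[359.32346 191.40051]
 [367.04996 138.86029]
 [432.43015 148.47504]
 [424.70364 201.01526]]
med depth top
(745, 750, 3) 315 124
roller 216 [ 491.17616163 -142.65793509   93.99489795] [-1.62965841e-01 -9.86631627e-01 -4.07978777e-04] 98.98033986000871Traceback (most recent call last):
  File "<stdin>", line 8, in <module>
    return _wrapfunc(a, 'argmax', axis=axis, out=out, **kwds)
    return bound(*args, **kwds)
ValueError: attempt to get argmax of an empty sequence
```

```bash
python3 - <<'E'
from h import *
from cell import env
s=env.state();print(s["t"])
n="side";c=env.calibration(n);im=cv2.imread(f"pics/{n}0.png");d=np.load(f"{n}0.npy")
hsv=cv2.cvtColor(im,cv2.COLOR_BGR2HSV);print(hsv[214,415],hsv[278,395])
cr=cv2.resize(im[195:305,345:470],None,fx=5,fy=5,interpolation=cv2.INTER_NEAREST);cv2.imwrite("pics/sc.png",cr)
im=cv2.imread("pics/top0.png")
cv2.imwrite("pics/tc.png",cv2.resize(im[135:250,340:435],None,fx=5,fy=5,interpolation=cv2.INTER_NEAREST))
E
```

```text
0.1
[ 12 184 242] [ 16 105 161]
```

View pics/sc.png

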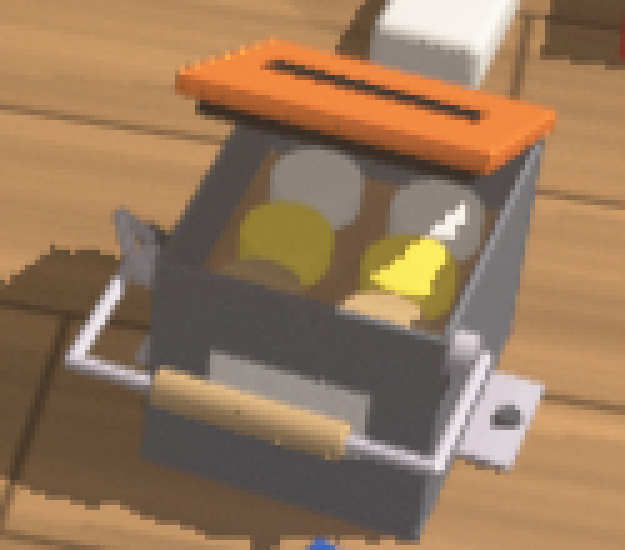

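View pics/tc.png

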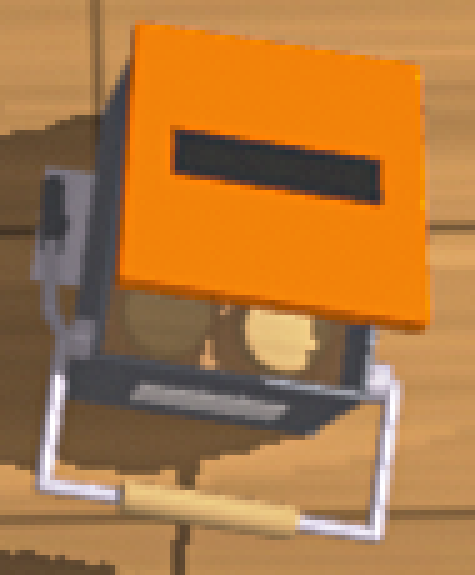

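```bash
python3 - <<'E'
from h import *
from cell import env
T=env.calibration("top");S=env.calibration("side")
for a,b in(((364,234.6),(376,272.6)),((400,239),(414.4,283)),((382,236.8),(395.2,277.8))):
    pa=plane(T,*a,0)-T["eye"];pb=plane(S,*b,0)-S["eye"]
    A=np.stack([pa,-pb],1);x,*_=np.linalg.lstsq(A,S["eye"]-T["eye"],rcond=None)
    p=T["eye"]+x[0]*pa;q=S["eye"]+x[1]*pb;print((p+q)/2,np.linalg.norm(p-q), plane(T,*a,88), plane(S,*b,88))
a=plane(T,340+27.4,135+4.4,108);b=plane(T,340+85.4,135+12.6,108);print(a,b,(a+b)/2,np.linalg.norm(a-b))
E
```

```text
[ 495.70403049 -108.62293375   86.86113866] 0.26315644467004545 [ 495.54156374 -108.33379382   88.        ] [ 494.55568615 -108.91980018   88.        ]
[ 485.42611678 -178.16155085   88.69374544] 1.5903443552407797 [ 485.72940131 -179.09932548   88.        ] [ 485.73969263 -177.39033835   88.        ]
[ 490.63113054 -143.6030059    87.57917318] 0.3339066731003929 [ 490.63933778 -143.68875547   88.        ] [ 490.10394794 -143.4947928    88.        ]
[ 680.99908978 -117.84866771  108.        ] [ 663.43331953 -231.81509943  108.        ] [ 672.21620465 -174.83188357  108.        ] 115.31220162278497
```

Both views agree to within 2 mm. The roller is at (490.5,-143.6,87.6) and the yaw is about -0.155, which puts the can origin at about (604,-161). I'll raise and turn the tool, closing the gripper on the way.

Emit:
move_arm([
  {"ty": -4,"ry": 0.12,"grip": 0},
  {"ty": -4,"ry": 0.12,"grip": 0},
  {"ry": 0.12,"grip": 0},
  {"ry": 0.12,"grip": 0},
  {"ry": 0.12,"grip": 0},
  {"ry": 0.12,"grip": 0},
  {"ry": 0.12,"grip": 0},
  {"ry": 0.12,"grip": 0},
  {"ry": 0.12,"grip": 0},
  {"ry": 0.12,"grip": 0},
])

```text
validation failed for argument at $.ro...
```

Emit:
move_arm([
  {"tx": 0,"ty": -4,"tz": 0,"rx": 0,"ry": 0.12,"rz": 0,"grip": 0},
  {"tx": 0,"ty": -4,"tz": 0,"rx": 0,"ry": 0.12,"rz": 0,"grip": 0},
  {"tx": 0,"ty": 0,"tz": 0,"rx": 0,"ry": 0.12,"rz": 0,"grip": 0},
  {"tx": 0,"ty": 0,"tz": 0,"rx": 0,"ry": 0.12,"rz": 0,"grip": 0},
  {"tx": 0,"ty": 0,"tz": 0,"rx": 0,"ry": 0.12,"rz": 0,"grip": 0},
  {"tx": 0,"ty": 0,"tz": 0,"rx": 0,"ry": 0.12,"rz": 0,"grip": 0},
  {"tx": 0,"ty": 0,"tz": 0,"rx": 0,"ry": 0.12,"rz": 0,"grip": 0},
  {"tx": 0,"ty": 0,"tz": 0,"rx": 0,"ry": 0.12,"rz": 0,"grip": 0},
  {"tx": 0,"ty": 0,"tz": 0,"rx": 0,"ry": 0.12,"rz": 0,"grip": 0},
  {"tx": 0,"ty": 0,"tz": 0,"rx": 0,"ry": 0.12,"rz": 0,"grip": 0},
])

```text
t: 0.93
eef_pos: [271.1, 563.0, 313.3]
tcp_rot: [-1.571, 0.0, -0.084]
ft_force: [-0.8, 0.2, 0.6]
opening: 0.355
```

Emit:
move_arm([
  {"tx": 0,"ty": 0,"tz": 0,"rx": 0,"ry": 0.07,"rz": 0,"grip": 0},
  {"tx": 2.15,"ty": 0,"tz": -3.3,"rx": 0,"ry": 0,"rz": 0,"grip": 0},
  {"tx": 2.15,"ty": 0,"tz": -3.3,"rx": 0,"ry": 0,"rz": 0,"grip": 0},
  {"tx": 2.15,"ty": 0,"tz": -3.3,"rx": 0,"ry": 0,"rz": 0,"grip": 0},
  {"tx": 2.15,"ty": 0,"tz": -3.3,"rx": 0,"ry": 0,"rz": 0,"grip": 0},
  {"tx": 2.15,"ty": 0,"tz": -3.3,"rx": 0,"ry": 0,"rz": 0,"grip": 0},
  {"tx": 2.15,"ty": 0,"tz": -3.3,"rx": 0,"ry": 0,"rz": 0,"grip": 0},
  {"tx": 2.15,"ty": 0,"tz": -3.3,"rx": 0,"ry": 0,"rz": 0,"grip": 0},
  {"tx": 2.15,"ty": 0,"tz": -3.3,"rx": 0,"ry": 0,"rz": 0,"grip": 0},
  {"tx": 2.15,"ty": 0,"tz": -3.3,"rx": 0,"ry": 0,"rz": 0,"grip": 0},
])

```text
t: 1.77
eef_pos: [419.0, 239.0, 313.6]
tcp_rot: [-1.571, 0.0, -0.148]
ft_force: [0.5, 0.4, -0.2]
opening: 0.005
```

Emit:
move_arm([
  {"tx": 2.15,"ty": 0,"tz": -3.3,"rx": 0,"ry": 0,"rz": 0,"grip": 0},
  {"tx": 2.15,"ty": 0,"tz": -3.3,"rx": 0,"ry": 0,"rz": 0,"grip": 0},
  {"tx": 2.15,"ty": 0,"tz": -3.3,"rx": 0,"ry": 0,"rz": 0,"grip": 0},
  {"tx": 2.15,"ty": 0,"tz": -3.3,"rx": 0,"ry": 0,"rz": 0,"grip": 0},
  {"tx": 2.15,"ty": 0,"tz": -3.3,"rx": 0,"ry": 0,"rz": 0,"grip": 0},
  {"tx": 2.15,"ty": 0,"tz": -3.3,"rx": 0,"ry": 0,"rz": 0,"grip": 0},
  {"tx": 2.15,"ty": 0,"tz": -3.3,"rx": 0,"ry": 0,"rz": 0,"grip": 0},
  {"tx": 2.15,"ty": 0,"tz": -3.3,"rx": 0,"ry": 0,"rz": 0,"grip": 0},
  {"tx": 2.15,"ty": 0,"tz": -3.3,"rx": 0,"ry": 0,"rz": 0,"grip": 0},
  {"tx": 0,"ty": 0,"tz": 0,"rx": 0,"ry": 0,"rz": 0,"grip": 0},
])

```text
t: 2.6
eef_pos: [568.2, -86.8, 312.6]
tcp_rot: [-1.572, 0.0, -0.152]
ft_force: [0.5, -0.2, -0.5]
opening: 0.004
```

Emit:
move_arm([
  {"tx": 2.1,"ty": 0,"tz": -3.4,"rx": 0,"ry": 0,"rz": 0,"grip": 0},
  {"tx": 2.1,"ty": 0,"tz": -3.4,"rx": 0,"ry": 0,"rz": 0,"grip": 0},
  {"tx": 0,"ty": 3,"tz": 0,"rx": 0,"ry": 0,"rz": 0,"grip": 0},
  {"tx": 0,"ty": 3,"tz": 0,"rx": 0,"ry": 0,"rz": 0,"grip": 0},
  {"tx": 0,"ty": 3,"tz": 0,"rx": 0,"ry": 0,"rz": 0,"grip": 0},
  {"tx": 0,"ty": 2,"tz": 0,"rx": 0,"ry": 0,"rz": 0,"grip": 0},
  {"tx": 0,"ty": 2,"tz": 0,"rx": 0,"ry": 0,"rz": 0,"grip": 0},
  {"tx": 0,"ty": 0,"tz": 0,"rx": 0,"ry": 0,"rz": 0,"grip": 0},
])

```text
t: 3.27
eef_pos: [596.2, -154.2, 179.7]
tcp_rot: [-1.569, 0.006, -0.148]
ft_force: [-0.3, -0.9, -0.7]
opening: 0.001
```

Emit:
move_arm([
  {"tx": 0,"ty": 0.7,"tz": 0,"rx": 0,"ry": 0,"rz": 0,"grip": 0},
  {"tx": 0,"ty": 0.7,"tz": 0,"rx": 0,"ry": 0,"rz": 0,"grip": 0},
  {"tx": 0,"ty": 0.7,"tz": 0,"rx": 0,"ry": 0,"rz": 0,"grip": 0},
  {"tx": 0,"ty": 0.7,"tz": 0,"rx": 0,"ry": 0,"rz": 0,"grip": 0},
  {"tx": 0,"ty": 0.7,"tz": 0,"rx": 0,"ry": 0,"rz": 0,"grip": 0},
  {"tx": 0,"ty": 0.7,"tz": 0,"rx": 0,"ry": 0,"rz": 0,"grip": 0},
  {"tx": 0,"ty": 0.5,"tz": 0,"rx": 0,"ry": 0,"rz": 0,"grip": 0},
  {"tx": 0,"ty": 0,"tz": 0,"rx": 0,"ry": 0,"rz": 0,"grip": 0},
])

```text
t: 3.93
eef_pos: [597.5, -154.8, 135.4]
tcp_rot: [-1.57, 0.001, -0.148]
ft_force: [-0.2, 0.0, -0.4]
opening: 0.005
```

```bash
cat > look.py <<'E'
import sys
from h import *
from cell import env
out=[]
for n in sys.argv[2:]:
    im,d=env.read_camera(n);out.append(im)
    cv2.imwrite(f"pics/{n}{sys.argv[1]}.png",im);np.save(f"{n}.npy",d)
s=env.state();print(s["t"],s["eef_pos"],s["ft_force"],s["opening"])
E
python3 look.py 1 side
```

```text
3.9833 [ 597.73229922 -154.8293642   136.01197864] [0.13337061 0.14032218 0.36211606] 0.008819385580511438
```

View pics/side1.png

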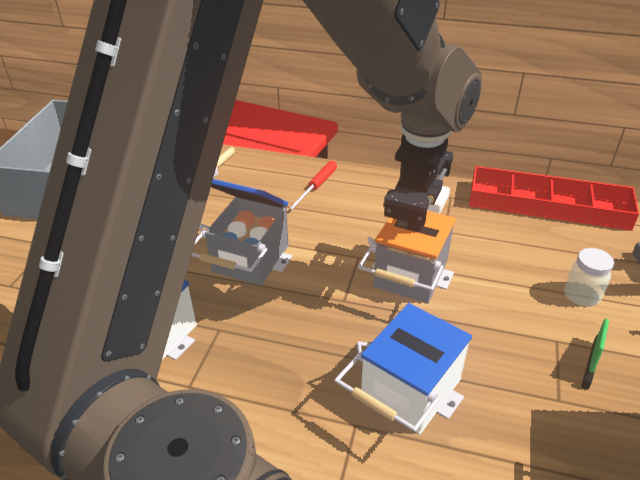

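The lid has gone nearly flat under the fingers, and the bail is still out at the front at about (393,277). I'll press it the rest of the way down.

Emit:
move_arm([
  {"tx": 0,"ty": 0.3,"tz": 0,"rx": 0,"ry": 0,"rz": 0,"grip": 0},
  {"tx": 0,"ty": 0.3,"tz": 0,"rx": 0,"ry": 0,"rz": 0,"grip": 0},
  {"tx": 0,"ty": 0.2,"tz": 0,"rx": 0,"ry": 0,"rz": 0,"grip": 0},
  {"tx": 0,"ty": 0,"tz": 0,"rx": 0,"ry": 0,"rz": 0,"grip": 0},
])

```text
t: 4.32
eef_pos: [597.8, -154.9, 128.5]
tcp_rot: [-1.571, 0.0, -0.148]
ft_force: [0.5, 0.5, 0.1]
opening: 0.006
```

Emit:
move_arm([
  {"tx": 0,"ty": 0.1,"tz": 0,"rx": 0,"ry": 0,"rz": 0,"grip": 0},
  {"tx": 0,"ty": 0.1,"tz": 0,"rx": 0,"ry": 0,"rz": 0,"grip": 0},
  {"tx": 0,"ty": 0,"tz": 0,"rx": 0,"ry": 0,"rz": 0,"grip": 0},
])

```text
t: 4.57
eef_pos: [597.9, -154.9, 128.2]
tcp_rot: [-1.571, -0.001, -0.148]
ft_force: [-4.8, 0.6, 14.0]
opening: 0.006
```

Emit:
move_arm([
  {"tx": 0,"ty": -3,"tz": 0,"rx": 0,"ry": 0,"rz": 0,"grip": 0},
  {"tx": 0,"ty": -3,"tz": 0,"rx": 0,"ry": 0,"rz": 0,"grip": 0},
  {"tx": 0,"ty": -3,"tz": 0,"rx": 0,"ry": 0,"rz": 0,"grip": 38},
  {"tx": 0,"ty": -3,"tz": 0,"rx": 0,"ry": 0,"rz": 0,"grip": 38},
  {"tx": -3.6,"ty": 0,"tz": -0.2,"rx": 0,"ry": 0,"rz": 0,"grip": 38},
  {"tx": -3.6,"ty": 0,"tz": -0.2,"rx": 0,"ry": 0,"rz": 0,"grip": 38},
  {"tx": -3.6,"ty": 0,"tz": 0,"rx": 0,"ry": 0.007,"rz": 0,"grip": 38},
  {"tx": 0,"ty": 0,"tz": 0,"rx": 0,"ry": 0,"rz": 0,"grip": 38},
  {"tx": 0,"ty": 0,"tz": 0,"rx": 0,"ry": 0,"rz": 0,"grip": 38},
])

```text
t: 5.32
eef_pos: [489.6, -142.8, 247.4]
tcp_rot: [-1.571, -0.001, -0.156]
ft_force: [0.5, 0.2, 0.4]
opening: 0.371
```

```bash
python3 look.py 2 side top wrist
```

```text
5.4667 [ 491.43667681 -143.24098551  246.73044755] [ 0.44490477 -0.42119199 -0.53677235] 0.3791658423269851
```

View pics/wrist2.png

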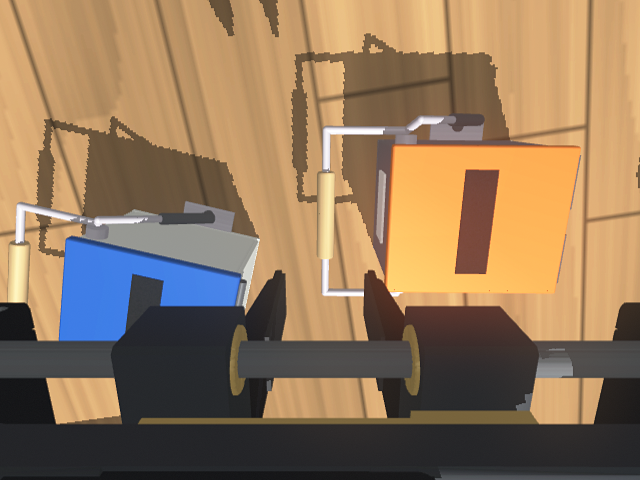

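View pics/side2.png

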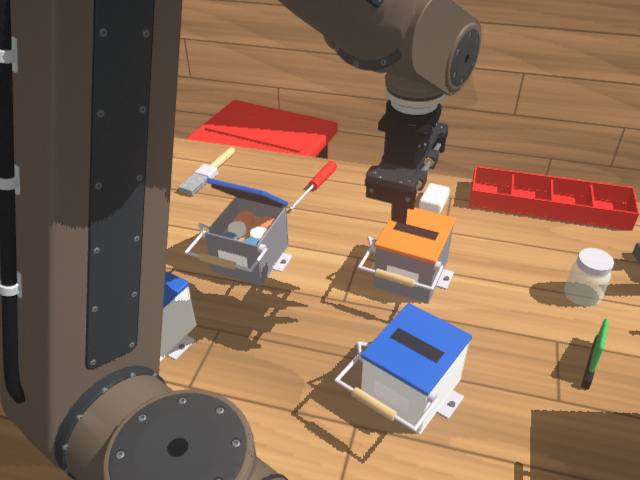

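```bash
python3 - <<'E'
from h import *
from cell import env
W=env.calibration("wrist")
for p in((326,172),(325.5,258),(326,215)):print(plane(W,*p,88))
print(env.state()["eef_pos"])
d=np.load("wrist.npy");u,v=np.meshgrid(np.arange(410,560),np.arange(160,280));P=pts(W,u.ravel(),v.ravel(),d[v,u].ravel());
A=np.c_[P[:,:2],np.ones(len(P))];print(np.linalg.lstsq(A,P[:,2],rcond=None)[0],P[:,2].mean())
E
```

```text
[ 498.46081036 -106.19169354   88.        ]
[ 487.36170363 -175.37233304   88.        ]
[ 493.27566878 -139.76095405   88.        ]
[ 491.43667681 -143.24098551  246.73044755]
[-9.93046641e-02  1.18293333e-01  1.88579734e+02] 109.52602504777067
```

```bash
python3 - <<'E'
from h import *
from cell import env
for n in("side","top","wrist"):
    c=env.calibration(n);im=cv2.imread(f"pics/{n}2.png");d=np.load(f"{n}.npy")
    hsv=cv2.cvtColor(im,cv2.COLOR_BGR2HSV);m=cv2.erode(cv2.inRange(hsv,(8,150,150),(20,255,255)),np.ones((3,3)))
    k,l,st,ce=cv2.connectedComponentsWithStats(m)
    if k<2: print(n,"none");continue
    i=1+np.argmax(st[1:,4]);v,u=np.nonzero(l==i);P=pts(c,u,v,d[v,u]);P=P[d[v,u]>0];P=P[abs(P[:,2]-np.median(P[:,2]))<15]
    x=(P[:,:2]-[604,-161])@np.array([[.988,.154],[-.154,.988]])
    A=np.c_[x,np.ones(len(P))];r=np.linalg.lstsq(A,P[:,2],rcond=None)[0];print(n,st[i],r,(P[:,2]-A@r).std())
c=env.calibration("wrist");d=np.load("wrist.npy")
for a in((100,60),(250,250),(620,300),(560,50)):print(pts(c,*map(float,a),d[a[1],a[0]]))
E
```

```text
side [ 376  208   79   54 2091] [ 2.06775012e-03 -1.87595929e-03  1.08245563e+02] 1.3247509811182048
top [360 142  39  63 899] [-1.95901062e-04  8.13211576e-04  1.09363661e+02] 1.4516024936906462
wrist [  385   146   195   147 19696] [1.13551177e-03 1.51350190e-03 1.08269243e+02] 0.6975424413262155
[307.76648347  15.61142068  -1.1500098 ]
[ 416.13089359 -173.65093797   39.57997154]
[ 7.91758527e+02 -3.03991432e+02 -7.62290879e-01]
[725.99219975 -40.71052102  -1.50947395]
```

View pics/top2.png

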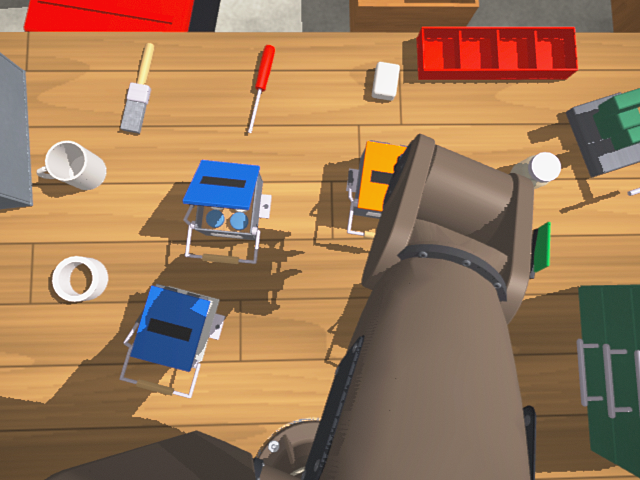

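All three views show the lid flat at about 109 mm, with the roller between the jaws in plan. I'll descend over the roller and grip it.

Emit:
move_arm([
  {"tx": 0,"ty": 3,"tz": 0,"rx": 0,"ry": 0,"rz": 0,"grip": 38},
  {"tx": 0,"ty": 3,"tz": 0,"rx": 0,"ry": 0,"rz": 0,"grip": 38},
  {"tx": 0,"ty": 3,"tz": 0,"rx": 0,"ry": 0,"rz": 0,"grip": 38},
  {"tx": 0,"ty": 2,"tz": 0,"rx": 0,"ry": 0,"rz": 0,"grip": 38},
  {"tx": 0,"ty": 2,"tz": 0,"rx": 0,"ry": 0,"rz": 0,"grip": 38},
  {"tx": 0,"ty": 1.1,"tz": 0,"rx": 0,"ry": 0,"rz": 0,"grip": 38},
  {"tx": 0,"ty": 1,"tz": 0,"rx": 0,"ry": 0,"rz": 0,"grip": 38},
  {"tx": 0,"ty": 0,"tz": 0,"rx": 0,"ry": 0,"rz": 0,"grip": 38},
])

```text
t: 6.13
eef_pos: [490.5, -142.8, 93.6]
tcp_rot: [-1.57, 0.003, -0.155]
ft_force: [0.1, 0.3, 0.3]
opening: 0.379
```

```bash
python3 look.py 3 side; python3 -c "
import cv2;im=cv2.imread('pics/side3.png');cv2.imwrite('pics/s3c.png',cv2.resize(im[150:310,320:500],None,fx=3.6,fy=3.6))"
```

```text
6.1833 [ 490.73855474 -142.91279345   94.7311539 ] [0.4951386  0.87557679 0.24221103] 0.38115785124562246
```

View pics/s3c.png

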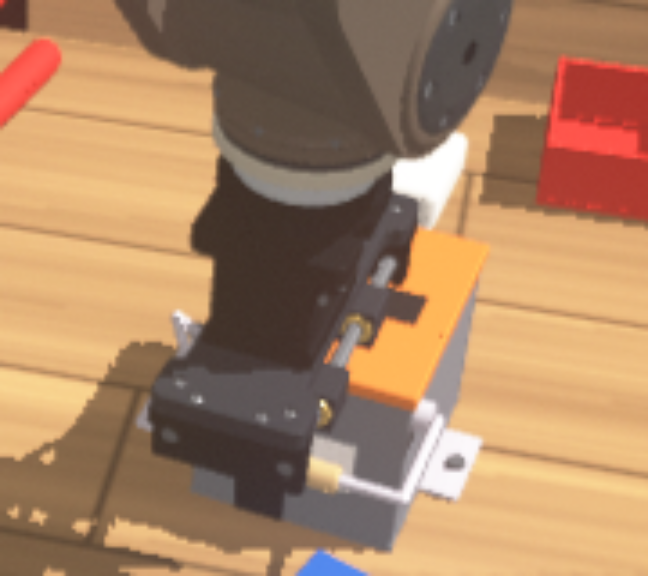

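The finger is in front of the roller and the roller is between the jaws. Closing the gripper.

Emit:
move_arm([
  {"tx": 0,"ty": 0,"tz": 0,"rx": 0,"ry": 0,"rz": 0,"grip": 0},
  {"tx": 0,"ty": 0,"tz": 0,"rx": 0,"ry": 0,"rz": 0,"grip": 0},
  {"tx": 0,"ty": 0,"tz": 0,"rx": 0,"ry": 0,"rz": 0,"grip": 0},
  {"tx": 0,"ty": 0,"tz": 0,"rx": 0,"ry": 0,"rz": 0,"grip": 0},
  {"tx": 0,"ty": 0,"tz": 0,"rx": 0,"ry": 0,"rz": 0,"grip": 0},
  {"tx": 0,"ty": 0,"tz": 0,"rx": 0,"ry": 0,"rz": 0,"grip": 0},
])

```text
t: 6.68
eef_pos: [492.0, -143.3, 96.3]
tcp_rot: [-1.571, -0.004, -0.155]
ft_force: [7.2, 0.6, -1.7]
opening: 0.142
```

Emit:
move_arm([
  {"tx": 0.05,"ty": -0.6,"tz": 0,"rx": 0,"ry": 0,"rz": 0,"grip": 0},
  {"tx": 0.1,"ty": -0.6,"tz": 0,"rx": 0,"ry": 0,"rz": 0,"grip": 0},
  {"tx": 0.15,"ty": -0.6,"tz": 0,"rx": 0,"ry": 0,"rz": 0,"grip": 0},
  {"tx": 0.2,"ty": -0.55,"tz": 0,"rx": 0,"ry": 0,"rz": 0,"grip": 0},
  {"tx": 0.27,"ty": -0.55,"tz": 0,"rx": 0,"ry": 0,"rz": 0,"grip": 0},
  {"tx": 0.3,"ty": -0.5,"tz": 0,"rx": 0,"ry": 0,"rz": 0,"grip": 0},
  {"tx": 0.36,"ty": -0.48,"tz": 0,"rx": 0,"ry": 0,"rz": 0,"grip": 0},
  {"tx": 0.4,"ty": -0.43,"tz": 0,"rx": 0,"ry": 0,"rz": 0,"grip": 0},
  {"tx": 0,"ty": 0,"tz": 0,"rx": 0,"ry": 0,"rz": 0,"grip": 0},
])

```text
t: 7.43
eef_pos: [505.9, -145.5, 139.1]
tcp_rot: [-1.571, 0.007, -0.154]
ft_force: [-15.4, -3.7, 3.3]
opening: 0.137
```

```bash
python3 look.py 4 side; python3 -c "
import cv2;im=cv2.imread('pics/side4.png');cv2.imwrite('pics/s4c.png',cv2.resize(im[150:310,320:500],None,fx=3.6,fy=3.6))"
```

```text
7.4833 [ 505.773251   -145.43436909  138.92943855] [-15.97549894  -4.40555671   3.14694654] 0.13938756124163187
```

View pics/s4c.png

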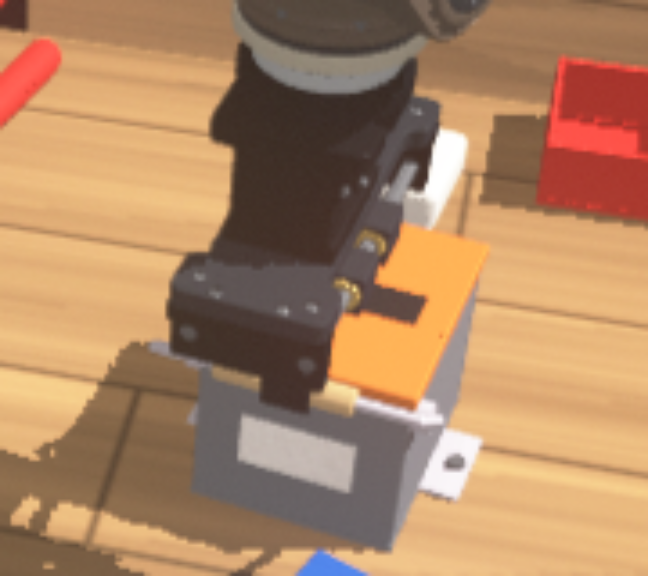

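The roller is held and has swung up to about 0.8 rad, with moderate forces. Continuing the arc.

Emit:
move_arm([
  {"tx": 0.4,"ty": -0.4,"tz": 0,"rx": 0,"ry": 0,"rz": 0,"grip": 0},
  {"tx": 0.47,"ty": -0.35,"tz": 0,"rx": 0,"ry": 0,"rz": 0,"grip": 0},
  {"tx": 0.52,"ty": -0.3,"tz": 0,"rx": 0,"ry": 0,"rz": 0,"grip": 0},
  {"tx": 0.55,"ty": -0.24,"tz": 0,"rx": 0,"ry": 0,"rz": 0,"grip": 0},
  {"tx": 0.57,"ty": -0.18,"tz": 0,"rx": 0,"ry": 0,"rz": 0,"grip": 0},
  {"tx": 0.58,"ty": -0.14,"tz": 0,"rx": 0,"ry": 0,"rz": 0,"grip": 0},
  {"tx": 0.6,"ty": -0.07,"tz": 0,"rx": 0,"ry": 0,"rz": 0,"grip": 0},
  {"tx": 0.6,"ty": -0.02,"tz": 0,"rx": 0,"ry": 0,"rz": 0,"grip": 0},
  {"tx": 0,"ty": 0,"tz": 0,"rx": 0,"ry": 0,"rz": 0,"grip": 0},
])

```text
t: 8.23
eef_pos: [551.6, -152.8, 157.9]
tcp_rot: [-1.572, -0.002, -0.155]
ft_force: [-3.3, -1.9, 14.6]
opening: 0.14
```

Emit:
move_arm([
  {"tx": 0.6,"ty": 0.03,"tz": 0,"rx": 0,"ry": 0,"rz": 0,"grip": 0},
  {"tx": 0.6,"ty": 0.07,"tz": 0,"rx": 0,"ry": 0,"rz": 0,"grip": 0},
  {"tx": 0.58,"ty": 0.15,"tz": 0,"rx": 0,"ry": 0,"rz": 0,"grip": 0},
  {"tx": 0.57,"ty": 0.2,"tz": 0,"rx": 0,"ry": 0,"rz": 0,"grip": 0},
  {"tx": 0.54,"ty": 0.25,"tz": 0,"rx": 0,"ry": 0,"rz": 0,"grip": 0},
  {"tx": 0.3,"ty": 0.18,"tz": 0,"rx": 0,"ry": 0,"rz": 0,"grip": 0},
  {"tx": 0,"ty": 0,"tz": 0,"rx": 0,"ry": 0,"rz": 0,"grip": 0},
])

```text
t: 8.82
eef_pos: [583.2, -157.6, 146.9]
tcp_rot: [-1.571, -0.001, -0.155]
ft_force: [0.9, -3.3, 1.3]
opening: 0.142
```

```bash
python3 look.py 5 side; python3 -c "
import cv2;im=cv2.imread('pics/side5.png');cv2.imwrite('pics/s5c.png',cv2.resize(im[130:290,320:500],None,fx=3.6,fy=3.6))"
```

```text
8.8667 [ 583.0292136  -157.58519005  147.05685382] [ 0.67035729 -4.69458725  0.570801  ] 0.13671755877642539
```

View pics/s5c.png

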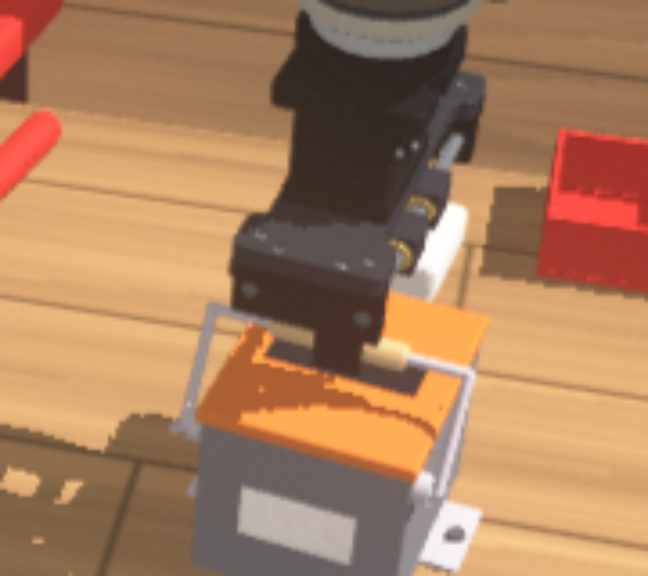

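The bail is past centre at about 2.1 rad. Opening the jaws lets the spring take it home.

Emit:
move_arm([
  {"tx": 0,"ty": 0,"tz": 0,"rx": 0,"ry": 0,"rz": 0,"grip": 90},
  {"tx": 0,"ty": 0,"tz": 0,"rx": 0,"ry": 0,"rz": 0,"grip": 90},
  {"tx": 0,"ty": 0,"tz": 0,"rx": 0,"ry": 0,"rz": 0,"grip": 90},
  {"tx": 0,"ty": 0,"tz": 0,"rx": 0,"ry": 0,"rz": 0,"grip": 90},
  {"tx": 0,"ty": 0,"tz": 0,"rx": 0,"ry": 0,"rz": 0,"grip": 90},
  {"tx": 0,"ty": 0,"tz": 0,"rx": 0,"ry": 0,"rz": 0,"grip": 90},
  {"tx": 0,"ty": 0,"tz": 0,"rx": 0,"ry": 0,"rz": 0,"grip": 90},
  {"tx": 0,"ty": 0,"tz": 0,"rx": 0,"ry": 0,"rz": 0,"grip": 90},
])

```text
t: 9.53
eef_pos: [582.2, -157.2, 146.9]
tcp_rot: [-1.571, 0.0, -0.155]
ft_force: [-0.5, 0.2, -0.3]
opening: 0.644
```

```bash
python3 look.py 6 side; python3 -c "
import cv2;im=cv2.imread('pics/side6.png');cv2.imwrite('pics/s6c.png',cv2.resize(im[130:290,320:500],None,fx=3.6,fy=3.6))"
```

```text
9.5833 [ 582.23757125 -157.18151673  146.93683072] [-0.76631331 -0.2361993  -0.34495894] 0.6876046463063303
```

View pics/s6c.png

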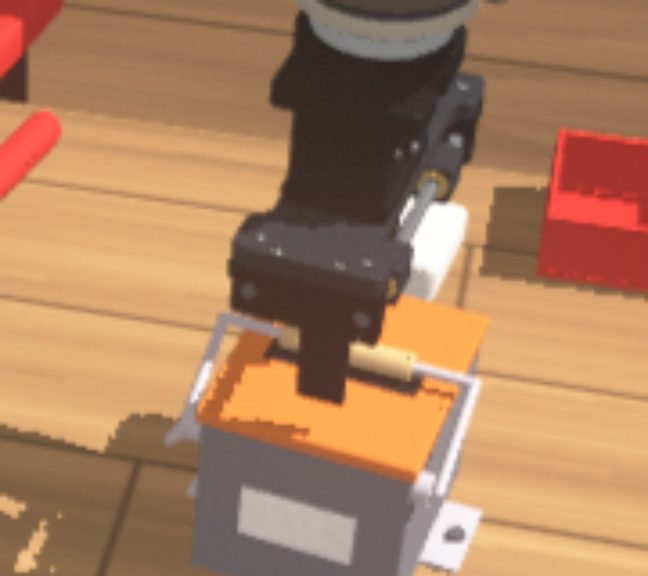

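The roller has moved back and down and looks home. Lifting clear.

Emit:
move_arm([
  {"tx": 0,"ty": 0,"tz": 0,"rx": 0,"ry": 0,"rz": 0,"grip": 90},
  {"tx": 0,"ty": 0,"tz": 0,"rx": 0,"ry": 0,"rz": 0,"grip": 90},
  {"tx": 0,"ty": 0,"tz": 0,"rx": 0,"ry": 0,"rz": 0,"grip": 90},
  {"tx": 0,"ty": -2,"tz": 0,"rx": 0,"ry": 0,"rz": 0,"grip": 90},
  {"tx": 0,"ty": -3,"tz": 0,"rx": 0,"ry": 0,"rz": 0,"grip": 90},
  {"tx": 0,"ty": -4,"tz": 0,"rx": 0,"ry": 0,"rz": 0,"grip": 90},
  {"tx": -3,"ty": -2,"tz": 0,"rx": 0,"ry": 0,"rz": 0,"grip": 90},
  {"tx": -4,"ty": 0,"tz": 0,"rx": 0,"ry": 0,"rz": 0,"grip": 90},
  {"tx": -2,"ty": 0,"tz": 0,"rx": 0,"ry": 0,"rz": 0,"grip": 90},
  {"tx": 0,"ty": 0,"tz": 0,"rx": 0,"ry": 0,"rz": 0,"grip": 90},
])

```text
t: 10.42
eef_pos: [490.3, -142.6, 257.8]
tcp_rot: [-1.571, 0.0, -0.155]
ft_force: [0.1, -0.3, 0.4]
opening: 0.901
```

```bash
python3 look.py 7 side wrist; python3 - <<'E'
from h import *
from cell import env
im=cv2.imread('pics/side7.png');cv2.imwrite('pics/s7c.png',cv2.resize(im[150:300,180:480],None,fx=2.6,fy=2.6))
E
```

```text
10.5167 [ 493.56629028 -143.53739797  257.56287403] [-0.35483329  0.10965416  0.13098531] 0.8923347624650112
```

View pics/s7c.png

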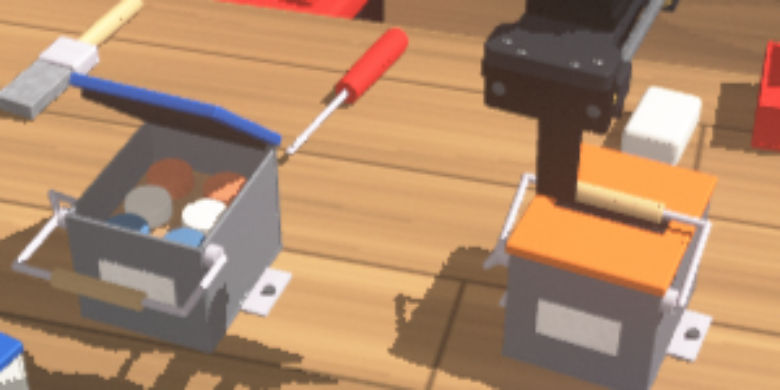

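View pics/wrist7.png

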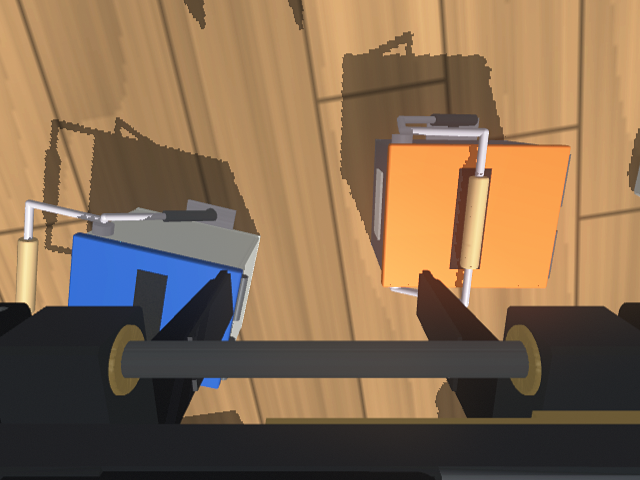

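In the wrist view the roller lies across the orange lid's dark label at about (476,222). The blue twin's bail is still out at the front. I'll check the bail angle numerically.

```bash
python3 - <<'E'
from h import *
from cell import env
for n,(u0,u1,v0,v1) in {"wrist":(462,492,190,250),"side":(402,436,218,240)}.items():
    c=env.calibration(n);d=np.load(n+".npy");im=cv2.cvtColor(cv2.imread(f"pics/{n}7.png"),cv2.COLOR_BGR2HSV)
    m=cv2.inRange(im,(12,60,140),(28,150,255))[v0:v1,u0:u1];v,u=np.nonzero(m);v+=v0;u+=u0
    P=pts(c,u,v,d[v,u]);loc=(P[:,:2]-[604,-161])@np.array([.988,-.154])
    print(n,len(P),"local x",np.median(loc),"top z",np.percentile(P[:,2],[50,95]))
c=env.calibration("wrist")
p=plane(c,476,222,118);x=(p[:2]-[604,-161])@np.array([.988,-.154]);print(p,x,"angle",np.pi-np.arctan2(30,x+55))
s=env.state();print(s["t"],s["eef_pos"],s["ft_force"],abs(s["qvel"]).max())
E
```

```text
wrist 1171 local x -2.280629062898863 top z [123.12543048 125.02670068]
side 268 local x -7.07216610784881 top z [121.4868844  125.19620814]
[ 605.99533115 -158.20323788  118.        ] 1.5406858054539934 angle 2.6537725030715307
10.5167 [ 493.56629028 -143.53739797  257.56287403] [-0.35483329  0.10965416  0.13098531] 0.03276597921781587
```

The roller is at local x of about -3 with its top at about 125 mm, which matches the home position. Handing in.

```bash
python3 -c "
from cell import env
print(env.job_done())"
```

```text
the job is handed in; nothing more can be done
None
```

I shut the orange lid, swung its bail over centre and home, let go, backed off and handed the job in at about 10.5 s. I gripped the roller and swung it to about 2.1 rad; when the jaws opened, the spring took it the rest of the way.

- **Lid:** it bottomed under the fingertips at 14 N. The side, top and wrist depth views then all showed it flat at about 109 mm. I did not re-measure it after the bail went over, but it still looks shut in the last pictures.
- **Orange bail:** the roller's top is at about 125 mm, as expected at home. The wrist view gives about 2.65 rad, against 2.618 fully home. The views differ on the roller's x position, from about -7 to +1.5 mm against -3 nominal. That is in keeping with calibration error and only part of the roller's surface being visible.
- **Blue canister:** its bail is still level out of the front in the last pictures, and I did not touch it or the white look-alikes.
- **Forces:** the readings after each move stayed under about 20 N, and the arm was clear of everything at hand-in.

The first move call was refused because the rows left out some keys; it moved nothing. No check failed.

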